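# Load the marking fixture and shut its gate

## Task

Set the blue housing down upright, without dropping it, on the empty yellow-framed place in the white marking fixture, between or beside the two parts already there. Then push the fixture's open gate fully shut until it snaps home on its roller catch and stays flush by itself. Leave the two parts in the fixture, the jar and the screwdriver undisturbed.

Things in the scene. Friction and masses are not known exactly. Their poses are not given: they have to be found in the camera images.
- fixture: White open-topped metal box fixed to the bench, 160 (x, depth) x 224 (y, width) x 80 mm high; origin: centre of its underside. Floor 6 mm, side and back walls 6 mm thick, rims 80 mm above the bench. Its open front at own x = -80 mm (towards the robot) is closed by the gate. Inside 154 x 212 mm: three places at own x = 0, y = -70, 0, +70 mm, two of them taken.
- gate (a joint): Gate angle, rad: 0 shut and seated, up to 1.3 open (towards the robot; clockwise from above). White panel, amber window, 10 mm thick, 210 wide, 7 to 79 mm above the bench, hinged at the fixture's left (+y) front corner. A weak spring pushes it ajar unless caught. Sprung roller catch acts over the last 0.08 rad, is passed at 0.03, takes about 8 N near the free edge.
- gate_hinge (a point): Point on the gate's vertical hinge axis, mid-plane of the panel, 43 mm above the bench; fixture frame (-87, 107, 43) mm. Its x axis is the panel's normal, into the box when shut; the panel runs along its -y to the free edge at 212 mm.
- gate_edge (a point): Point on the gate's outer face (the side to push), 185 mm from the hinge axis and 27 mm from the free edge, 43 mm above the bench. Axes as gate_hinge.
- place: Yellow frame painted flat on the fixture's floor, 56 x 60 mm, marking the empty place; origin at its centre, on the floor (6 mm above the bench); axes as the fixture. The free space there is about 70 mm wide along the fixture's y and 154 mm deep along its x.
- housing: Blue metal housing to load: block 44 (x) x 58 (y) x 50 mm high with a brass boss 24 mm across, 8 mm high on top; 0.18 to 0.35 kg; origin: centre of its underside. Stands on the bench to the left. In the fixture only its x faces leave room for fingers: set it with its x along the fixture's x.
- relay: Grey block 50 x 58 x 48 mm high with a black top, standing loose in one place of the fixture; origin at the centre of its underside.
- pump: Round steel pump body, 56 mm across, 52 mm high with a narrower neck, standing loose in another place of the fixture; origin at the centre of its underside.
- jar: Amber jar, 60 mm across, 75 mm high, standing on the bench to the right; origin at the centre of its underside. Not part of the job.
- driver: Screwdriver lying on the bench at the far left; origin near its middle, on the bench. Not part of the job.
Not all that is in view belongs to the job. What is shaped like the relay but red is not meant.

How it is judged (in metres and radians):
On the way, in this order (a step that is already met when the one before it is completed fails the run):
1. the housing stands upright on the yellow-framed place, let go and at rest, with the gate not yet shut (horizontal distance between housing and place below 0.018 m and height (world z) of housing below 0.012 m and angle between housing's own z axis and vertical below 0.12 rad and linear speed of housing below 0.03 m/s and contact force between the fingers and housing below 0.2 N), for 0.2 s.
2. the gate is shut and seated on its catch (value of joint gate below 0.02 rad), for 0.2 s.
At the end, for the whole second after the job is handed in: The gate stays shut within 0.02 rad (4 mm at its free edge) with nothing pushing it; the housing stands at rest on the fixture floor, upright within 0.12 rad, its centre within 18 mm of the middle of the yellow frame; the relay and the pump body still stand upright (value of joint gate below 0.02 rad and horizontal distance between housing and place below 0.018 m and height (world z) of housing below 0.012 m and angle between each of housing, relay, pump's own z axis and vertical below 0.12 rad and linear speed of housing below 0.03 m/s); the robot touches nothing.
It fails at once if the housing is dropped (falls free faster than 0.8 m/s, about 30 mm) (linear speed of housing above 0.8 m/s and contact force between the fingers and housing below 0.1 N).
It fails at once if a part already in the fixture is shifted by more than 15 mm (distance of any of relay, pump from where it was at the start of the episode above 0.015 m).
It fails at once if the jar or the screwdriver is moved by more than 20 mm (distance of any of jar, driver from where it was at the start of the episode above 0.02 m).
It also fails if it takes over 53 s, if anything falls off the work surface, if the arm or the gripper's body presses on something with over 40 N, if the wrist force passes 120 N, or if a joint passes its speed limit or range.

## Robot

A 6-joint arm with a two-finger parallel gripper is mounted at the origin on the work surface. World frame = base frame: x ahead of the robot, y to its left, z up, the work surface at z = 0. Lengths are in m, angles in degrees, forces in N, time in s.
With the tool pointing down it reaches from about 0.325 to 0.85 m from the base axis. Payload 15.5 kg.
Tool frame: the origin (TCP) lies midway between the tips of the shut fingers; the grasp point (between the pads) lies 19 mm behind it; y points along the fingers, x is the direction in which the jaws open and shut, and the axes are right-handed (so a half turn about y gives the same grasp; the last joint's range is limited). The gripper opens to 91 mm and grips with 3 to 60 N. Pads are 32 mm wide; open, the fingers measure 118 mm over their backs; the gripper's body (76 mm by 178 mm) begins 60 mm behind the grasp point.
Start: joints at [-69.07, 28.281, 77.091, -0, 74.628, -5.472], TCP at [0.278, -0.56, 0.186] pointing down, gripper open.
Joint ranges: [-166.48, 166.48], [-47.26, 123.95], [12.59, 153.08], [-70.14, 250.14], [6.76, 159.57], [-176.63, 176.63]. Speed limits (degrees/s): [108.29, 108.29, 147.25, 172.46, 172.46, 172.46].

## Interface

Orientations are given as a 3x3 rotation matrix whose columns are the frame's x, y, z axes.
In Python, from bench import ctrl gives the robot as it stands. The module is installed in compiled form; this text tells all that it offers. Calls block until the motion is done:
- ctrl.goto(position, orientation): joint-space move of the TCP to a pose.
- ctrl.move_l(position, vel=0.15, ori=None, contact_N=None): straight line of the TCP; ori=None keeps the orientation; vel is the mean speed in m/s. With contact_N (N) it stops when the force on the tool has changed by that much, and returns True; else False.
- ctrl.movej(angles): joint-space move.
- ctrl.command_gripper(opening): opening from 0.0 (shut) to 1.0 (fully open); the grip force is fixed at half the most; returns when the fingers have stopped.
- ctrl.sleep(seconds).
- ctrl.ik(position, orientation): joint angles nearest the present ones, or None.
- ctrl.read_camera(name): name is "side" or "top"; returns the picture (400x640x3 uint8, blue, green, red); there is no depth.
- ctrl.camera_params(name): a dict with "fx", "fy", "cx", "cy" (pixels), "D" ([k1, k2, p1, p2, k3] as OpenCV has them; the pictures are not rectified), "pose" (4x4, takes a point from camera to world coordinates). Camera axes: x right, y up, looking along -z (the intrinsics and any distortion apply to the point x, -y, -z); pixel columns grow to the right and rows downward; lengths in m; the calibration is good to about 2 mm. A picture is of the moment at which its call begins. camera_params takes no time and is no camera call.
A pose or a line that the arm cannot do raises ctrl.MotionError and nothing moves.
- ctrl.sign_off(): hands the job in, once; it reports no verdict.
Readings, each from a call of its own:
- ctrl.current_t(): time.
- ctrl.current_q(): joint angles.
- ctrl.current_dq(): joint speeds.
- ctrl.current_effort(): joint torques, N m.
- ctrl.current_tool_pos(): TCP position.
- ctrl.current_eef_rot(): TCP orientation.
- ctrl.current_contact_force(): force on the tool from outside, world axes, zero at the start.
- ctrl.current_wrist_torque(): the same for the moment, N m.
- ctrl.current_grip_width(): opening from 0.0 (shut) to 1.0 (fully open).
Only numpy, scipy, OpenCV 4.12 (cv2) and the standard library are available. Lean on these libraries where they do the work, as an engineer would, in place of code of your own. Each camera call takes 0.05 s, during which the arm holds its last target. There are 200 camera calls.

## Working session

There is one attempt and no reset: what is moved stays moved. The work goes in short steps, each a Python script; the robot and the scene stay as the last script left them, time stands still between calls to the robot, and variables do not carry over. Pictures are saved under pics/ and viewed, about 8 in all and at most 12, crops included, and the job is handed in when it is done.

```bash
mkdir -p pics; cat > h.py <<'E'
import numpy as np, cv2
from bench import ctrl
def ray(cam,uv):
    p=ctrl.camera_params(cam);K=np.array([[p['fx'],0,p['cx']],[0,p['fy'],p['cy']],[0,0,1]])
    n=cv2.undistortPoints(np.array(uv,float).reshape(-1,1,2),K,np.array(p['D'],float)).reshape(-1,2)
    T=np.array(p['pose']);d=np.c_[n[:,0],-n[:,1],-np.ones(len(n))]@T[:3,:3].T
    return T[:3,3],d
def onz(cam,uv,z):
    o,d=ray(cam,uv);return o+d*((z-o[2])/d[:,2])[:,None]
def proj(cam,P):
    p=ctrl.camera_params(cam);K=np.array([[p['fx'],0,p['cx']],[0,p['fy'],p['cy']],[0,0,1]])
    T=np.array(p['pose']);c=(np.atleast_2d(P)-T[:3,3])@T[:3,:3]*[1,-1,-1]
    return cv2.projectPoints(c,np.zeros(3),np.zeros(3),K,np.array(p['D'],float))[0].reshape(-1,2)
E
python3 - <<'E'
from h import *
for c in('top','side'):
    cv2.imwrite(f'pics/{c}0.png',ctrl.read_camera(c));p=ctrl.camera_params(c);print(c,np.round(p['pose'],3).tolist(),p['fx'],p['D'])
print(ctrl.current_eef_rot(),ctrl.current_t())
E
```

```text
top [[-0.028, 0.981, -0.192, 0.434], [-0.999, -0.035, -0.034, -0.023], [-0.04, 0.191, 0.981, 1.068], [0.0, 0.0, 0.0, 1.0]] 388.7750801211369 [-0.00349448  0.          0.          0.          0.        ]
side [[-0.892, 0.354, -0.281, 0.36], [-0.452, -0.677, 0.581, 0.533], [0.015, 0.645, 0.764, 0.752], [0.0, 0.0, 0.0, 1.0]] 386.18137526547997 [-0.03996492  0.          0.          0.          0.        ]
[[ 4.44714877e-01 -3.87686846e-04  8.95672110e-01]
 [-8.95671580e-01  9.77686531e-04  4.44715037e-01]
 [-1.04809673e-03 -9.99999447e-01  8.75516548e-05]] 0.1
```

View pics/top0.png

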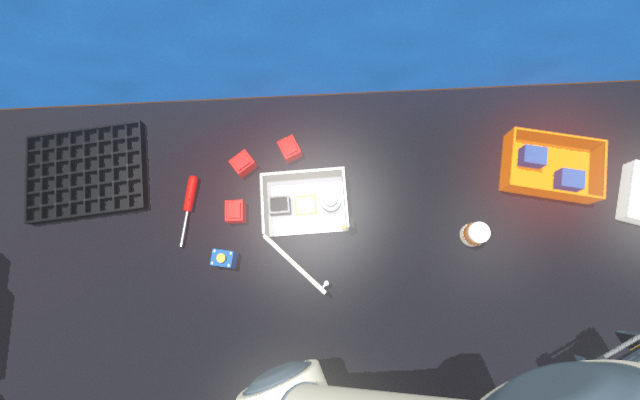

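View pics/side0.png

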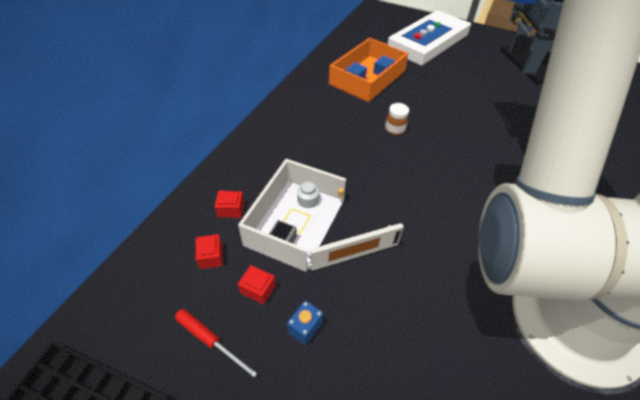

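Top shows the fixture around (304,202) with the frame at (306,204), the open gate running from (265,237) to (326,292), and the housing at (223,259). Side shows the same things, with the housing at (305,322). I'll measure the masks and view enlarged crops.

```bash
python3 - <<'E'
from h import *
T=cv2.imread('pics/top0.png');S=cv2.imread('pics/side0.png')
def mask(im,lo,hi,box):
    x0,y0,x1,y1=box;m=np.zeros(im.shape[:2],np.uint8)
    m[y0:y1,x0:x1]=cv2.inRange(cv2.cvtColor(im,cv2.COLOR_BGR2HSV),lo,hi)[y0:y1,x0:x1];return m
def cen(m): ys,xs=np.nonzero(m);return xs.mean(),ys.mean(),len(xs),xs.min(),xs.max(),ys.min(),ys.max()
for n,im,c,hb,fb in(('top',T,'top',(205,243,243,275),(290,190,320,218)),('side',S,'side',(280,295,330,350),(275,203,315,240))):
    b=cen(mask(im,(12,100,120),(35,255,255),hb));print(n,'boss',np.round(b,1),onz(c,[b[:2]],.058).round(4))
    m=mask(im,(15,50,120),(35,255,255),fb);b=cen(m);r=cv2.minAreaRect(cv2.findNonZero(m))
    print(' frame',np.round(b,1),r,onz(c,[b[:2],r[0]],.006).round(4).tolist(),onz(c,cv2.boxPoints(r),.006).round(4).tolist())
    m=mask(im,(100,80,40),(125,255,255),hb);r=cv2.minAreaRect(cv2.findNonZero(m));print(' blue',r)
cv2.imwrite('pics/c1.png',np.hstack([cv2.resize(T[155:305,200:360],None,fx=5,fy=5,interpolation=cv2.INTER_CUBIC)])[:,:800])
cv2.imwrite('pics/c2.png',cv2.resize(S[150:350,220:420],None,fx=3,fy=3,interpolation=cv2.INTER_CUBIC))
E
python3 -c "
import cv2;a=cv2.imread('pics/c1.png');print(a.shape);cv2.imwrite('pics/c1.png',cv2.resize(a,(640,600)))"
```

```text
top boss [223. 254.   1. 223. 223. 254. 254.] [[0.5078 0.2627 0.058 ]]
 frame [305.6 204.8  57.  295.  315.  195.  214. ] ((305.0911865234375, 204.68528747558594), (18.407161712646484, 20.631359100341797), 85.60128784179688) [[0.641, 0.0473, 0.006], [0.6415, 0.0487, 0.006]] [[0.6665, 0.079, 0.006], [0.6689, 0.0212, 0.006], [0.6167, 0.0187, 0.006], [0.6142, 0.0759, 0.006]]
 blue ((223.03713989257812, 257.97161865234375), (25.57367706298828, 17.379526138305664), 7.594644546508789)
side boss [304.9 316.3 111.  299.  310.  311.  322. ] [[0.4994 0.273  0.058 ]]
 frame [297.9 218.6 121.  282.  310.  208.  233. ] ((295.8088073730469, 218.9852752685547), (21.951818466186523, 22.12331771850586), 30.963756561279297) [[0.6395, 0.0433, 0.006], [0.6434, 0.0467, 0.006]] [[0.6699, 0.0735, 0.006], [0.6742, 0.0096, 0.006], [0.6164, 0.0195, 0.006], [0.6145, 0.0816, 0.006]]
 blue ((304.7825012207031, 321.83270263671875), (30.912336349487305, 39.26537322998047), 37.5685920715332)
(750, 800, 3)
```

View pics/c1.png

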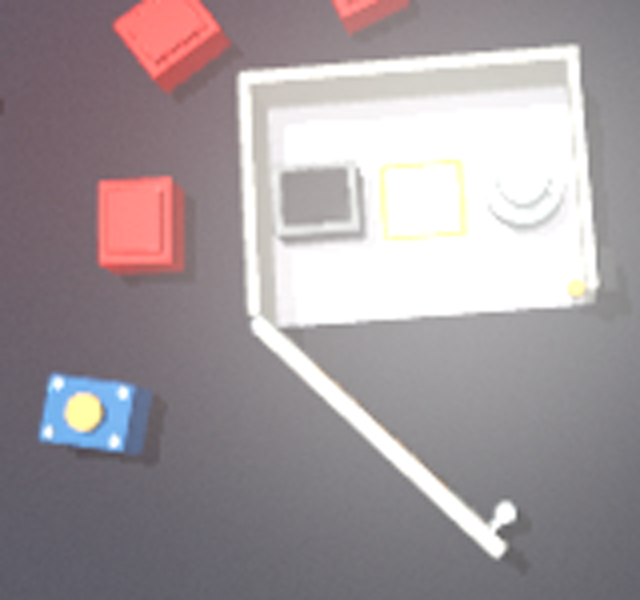

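View pics/c2.png

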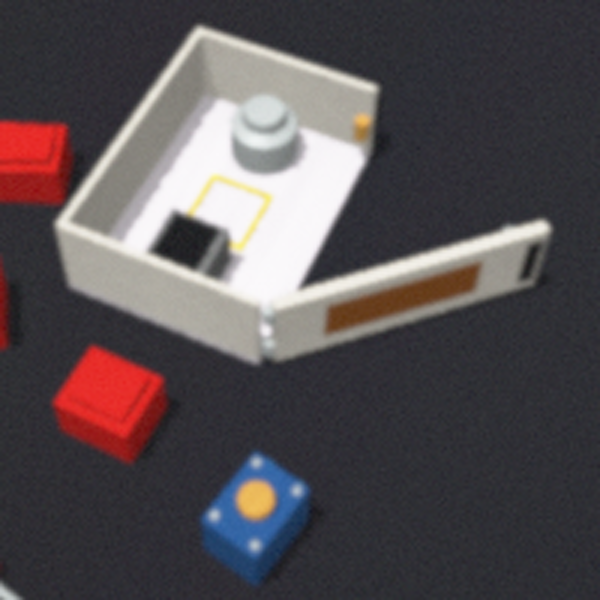

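The crops show four white dots and the boss on the housing, the four rim corners, the frame corners, and the gate's free edge at (502,550) in crop 1 and (549,224) in crop 2. I'll triangulate them and check against the given sizes.

```bash
python3 - <<'E'
from h import *
t=lambda a:np.array([200,155])+(np.array(a)+.5)/4-.5
s=lambda a:np.array([220,150])+(np.array(a)+.5)/3-.5
def tri(a,b):
    o1,d1=ray('top',[a]);o2,d2=ray('side',[b]);d1=d1[0]/np.linalg.norm(d1);d2=d2[0]/np.linalg.norm(d2)
    k=np.linalg.lstsq(np.c_[d1,-d2],o2-o1,rcond=None)[0];p,q=o1+k[0]*d1,o2+k[1]*d2
    return (p+q)/2,np.linalg.norm(p-q)
P={'boss':((84,412),(257,499),.058),'dTL':((57,384),(213,515),.05),'dTR':((123,393),(257,461),.05),'dBR':((115,441),(297,490),.05),'dBL':((47,432),(255,545),.05),
'BL':((240,74),(58,225),.08),'BR':((578,47),(200,27),.08),'FR':((596,290),(378,87),.08),'FL':((252,316),(262,303),.08),
'fBL':((382,167),(190,213),.006),'fBR':((460,160),(217,177),.006),'fFR':((466,233),(271,196),.006),'fFL':((386,240),(243,248),.006),
'edge':((500,550),(549,224),.079)}
for k,(a,b,z) in P.items():
    p,e=tri(t(a),s(b));print(k,p.round(4),round(e,4),'top@z',onz('top',[t(a)],z)[0,:2].round(4),'side@z',onz('side',[s(b)],z)[0,:2].round(4))
E
```

```text
boss [0.4994 0.2702 0.0534] 0.001 top@z [0.4986 0.2687] side@z [0.499 0.272]
dTL [0.5193 0.2902 0.0485] 0.0024 top@z [0.518  0.2894] side@z [0.5202 0.2909]
dTR [0.5118 0.2458 0.0492] 0.0019 top@z [0.5108 0.2454] side@z [0.5125 0.2463]
dBR [0.4805 0.251  0.0475] 0.0014 top@z [0.4797 0.2502] side@z [0.4808 0.2521]
dBL [0.4874 0.2956 0.0496] 0.0012 top@z [0.4868 0.2953] side@z [0.4879 0.2958]
BL [0.7174 0.1631 0.0772] 0.0003 top@z [0.7164 0.1625] side@z [0.716  0.1646]
BR [ 0.7273 -0.0615  0.0769] 0.0006 top@z [ 0.7261 -0.0614] side@z [ 0.726  -0.0588]
FR [ 0.5663 -0.0661  0.0791] 0.003 top@z [ 0.5647 -0.0663] side@z [ 0.5676 -0.0651]
FL [0.5559 0.1549 0.0792] 0.0012 top@z [0.5552 0.1546] side@z [0.5563 0.1554]
fBL [0.6626 0.0747 0.0208] 0.0008 top@z [0.6662 0.0762] side@z [0.6683 0.0654]
fBR [0.669  0.0212 0.0031] 0.0017 top@z [0.6692 0.0213] side@z [0.667  0.0231]
fFR [0.6184 0.0188 0.0042] 0.0016 top@z [0.6173 0.0185] side@z [0.6186 0.0201]
fFL [0.6149 0.0745 0.0038] 0.0006 top@z [0.6142 0.0742] side@z [0.6145 0.0759]
edge [ 0.4039 -0.      0.0785] 0.001 top@z [0.4044 0.    ] side@z [4.033e-01 2.000e-04]
```

All sizes agree: rim depth 161 mm and width 225 mm, gate 210 mm, dot heights about 50 mm. Fixture is at (0.6416, 0.0476) with yaw 2.5°, the housing at (0.499, 0.2703) with yaw -9.3°, and the gate about 0.81 rad open. Grasping now.

```bash
cat >> h.py <<'E'
def R(deg):
    c,s=np.cos(np.radians(deg)),np.sin(np.radians(deg))
    return np.array([[c,0,-s],[s,0,c],[0,-1,0]])
F=np.array([.6416,.0476]);FY=2.5
H=np.array([.499,.2703]);HY=-9.3
E
python3 - <<'E'
from h import *
for o in(0,180):
    print(o,ctrl.ik([*H,.16],R(HY+o)),ctrl.ik([*F,.16],R(FY+o)))
o=0
a=ctrl.ik([*H,.16],R(HY));b=ctrl.ik([*H,.16],R(HY+180))
if a is None or (b is not None and abs(b[5])<abs(a[5])): o=180
ctrl.goto([*H,.16],R(HY+o)); ctrl.move_l([*H,.06])
print(ctrl.move_l([*H,.014],vel=.06,contact_N=8),ctrl.current_tool_pos())
ctrl.command_gripper(0.0);print('w',ctrl.current_grip_width()*91)
ctrl.move_l([*H,.05],vel=.08);ctrl.sleep(.1);print('w',ctrl.current_grip_width()*91,ctrl.current_contact_force(),ctrl.current_t(),'o',o)
ctrl.move_l([*H,.16]);ctrl.move_l([*F,.16],vel=.15,ori=R(FY+o));ctrl.sleep(.2)
cv2.imwrite('pics/side1.png',cv2.resize(ctrl.read_camera('side')[100:360,180:440],None,fx=2.3,fy=2.3,interpolation=cv2.INTER_CUBIC))
print(ctrl.current_tool_pos(),ctrl.current_grip_width()*91,ctrl.current_t())
E
```

```text
0 [ 2.24152971e+01  2.52064830e+01  8.72530772e+01 -2.54444375e-14
  6.75404398e+01  3.17152971e+01] [-1.07242402e+00  3.11291478e+01  7.61404979e+01 -2.54444375e-14
  7.27303543e+01 -3.57242402e+00]
180 [ 2.24152971e+01  2.52064830e+01  8.72530772e+01 -2.54444375e-14
  6.75404398e+01 -1.48284703e+02] [-1.07242402e+00  3.11291478e+01  7.61404979e+01 -2.54444375e-14
  7.27303543e+01  1.76427576e+02]
False [0.49916762 0.27038067 0.01419867]
w 43.24149204745321
w 43.8757791998451 [-1.30387226  0.16289225 -3.76115045] 6.3333 o 0
[0.64150846 0.04786565 0.16005525] 43.7606311398826 9.3833
```

View pics/side1.png

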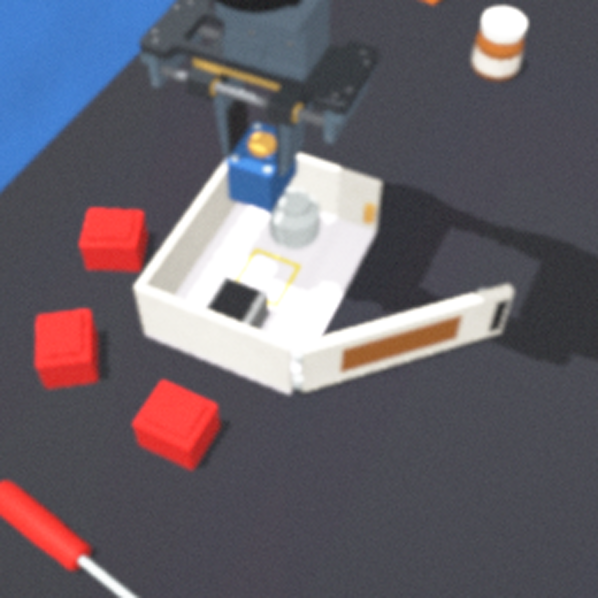

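The housing hangs level and gripped (43.8 mm wide) over the fixture, boss at crop (262,145), with the empty frame below at (270,275). I'll check the boss ray, then lower until contact and release.

```bash
python3 - <<'E'
from h import *
z=.16-.014+.058
b=onz('side',[[180+262.5/2.3-.5,100+145.5/2.3-.5]],z)[0];print('boss',b.round(4))
if np.linalg.norm(b[:2]-F)>.008: raise SystemExit('boss off')
ctrl.move_l([*F,.045],vel=.12);ctrl.sleep(.2)
print('f',ctrl.current_contact_force())
c=ctrl.move_l([*F,.017],vel=.02,contact_N=5);p=ctrl.current_tool_pos();print(c,p,ctrl.current_contact_force())
if c and p[2]>.026: raise SystemExit('early contact')
ctrl.command_gripper(.66);ctrl.sleep(.3);print(ctrl.current_grip_width()*91,ctrl.current_t())
p=ctrl.current_tool_pos()
print(ctrl.move_l([p[0],p[1],.09],vel=.06,contact_N=6),ctrl.current_contact_force())
p=ctrl.current_tool_pos();ctrl.move_l([p[0],p[1],.2])
ctrl.move_l([.40,.0,.2],vel=.15)
cv2.imwrite('pics/side2.png',cv2.resize(ctrl.read_camera('side')[130:330,200:420],None,fx=2.7,fy=2.7,interpolation=cv2.INTER_CUBIC))
print(ctrl.current_t())
E
```

```text
boss [0.6396 0.0538 0.204 ]
f [ 0.7318936   0.24224232 -2.99810052]
True [0.64163955 0.04758893 0.01990217] [-0.77727204 -0.11743029  6.82253517]
60.18522526009397 12.5917
False [-1.69429958  0.36117002  0.17894191]
16.6417
```

View pics/side2.png

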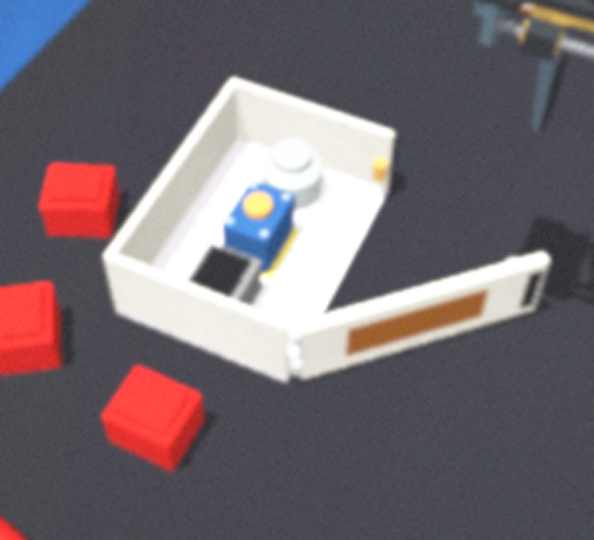

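The housing stands upright in the middle place with its boss at crop (258,205). Relay and pump look undisturbed, and contact came at the expected height. Next I close the fingers and push the gate along its arc.

```bash
python3 - <<'E'
from h import *
b=onz('side',[[200+258.5/2.7-.5,130+205.5/2.7-.5]],.064)[0];print('boss',b.round(4))
if np.linalg.norm(b[:2]-F)>.012: raise SystemExit('housing off')
f=np.radians(FY);Hg=F+np.array([[np.cos(f),-np.sin(f)],[np.sin(f),np.cos(f)]])@[-.087,.107];r=.182
def pose(th,h):
    a=f-th;return [*(Hg+r*np.array([np.sin(a),-np.cos(a)])-(.005+h)*np.array([np.cos(a),np.sin(a)])),.04],R(np.degrees(a))
p,o=pose(.81,.06)
ctrl.command_gripper(0.0)
ctrl.move_l([p[0],p[1],.2],ori=o);ctrl.move_l(p,vel=.15)
p2,_=pose(.81,0.0);c=ctrl.move_l(p2,vel=.05,contact_N=2);q=ctrl.current_tool_pos()
h=np.linalg.norm(np.array(q)[:2]-np.array(p2)[:2]);print('touch',c,h,ctrl.current_contact_force(),ctrl.current_t())
h=float(np.clip(h,.010,.018)) if c else .0135
for th in np.arange(.72,.1,-.1):
    p,o=pose(th,h)
    if ctrl.move_l(p,vel=.1,ori=o,contact_N=20): print('stopped at',th,ctrl.current_contact_force());raise SystemExit
print(ctrl.current_contact_force(),ctrl.current_t())
p,o=pose(-.05,h);c=ctrl.move_l(p,vel=.03,contact_N=20)
q=np.array(ctrl.current_tool_pos());n=np.array([np.cos(f),np.sin(f)])
print('final',c,'face x in fixture',(q[:2]-F)@n+h,ctrl.current_contact_force(),ctrl.current_t())
ctrl.sleep(.3)
ctrl.move_l([*(q[:2]-.06*n),.04],vel=.08)
ctrl.move_l([*(q[:2]-.06*n),.2])
ctrl.sleep(.2)
cv2.imwrite('pics/side3.png',cv2.resize(ctrl.read_camera('side')[100:340,180:420],None,fx=2.5,fy=2.5,interpolation=cv2.INTER_CUBIC))
cv2.imwrite('pics/top3.png',cv2.resize(ctrl.read_camera('top')[150:310,200:360],None,fx=3.75,fy=3.75,interpolation=cv2.INTER_CUBIC))
print(ctrl.current_contact_force(),ctrl.current_t())
E
```

```text
boss [0.6408 0.0515 0.064 ]
touch False 0.0002795468813678134 [ 0.20182735  1.0916578  -0.33931739] 21.1583
[-0.27196199 -0.22580778 -1.05450817] 23.4083
final True face x in fixture -0.089419728263037 [-1.74861314 -0.80638023  2.43340081] 24.275
[ 0.1790273  -0.41461089 -0.06460223] 26.9917
```

View pics/side3.png

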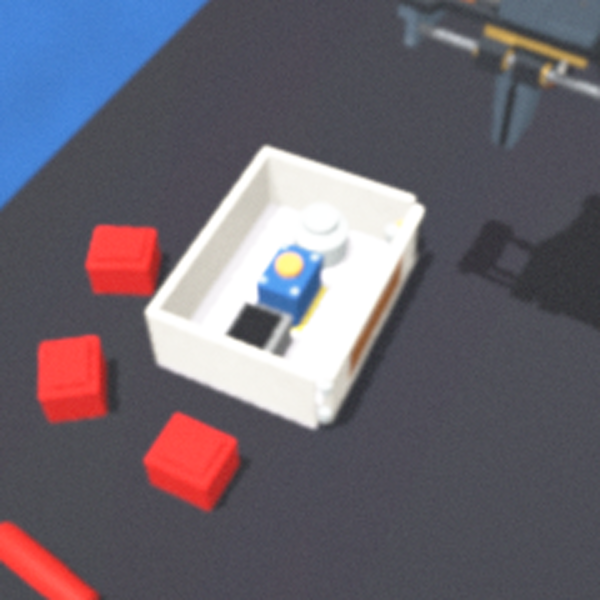

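View pics/top3.png

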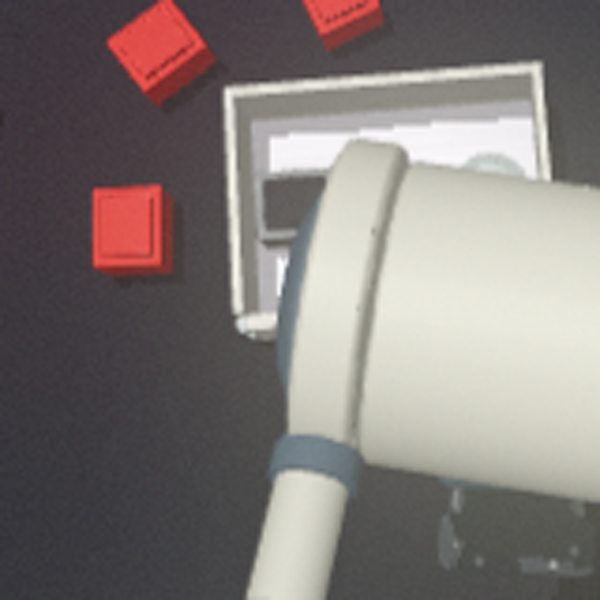

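```bash
python3 - <<'E'
from h import *
f=np.radians(FY);n=np.array([np.cos(f),np.sin(f)])
q=np.array(ctrl.current_tool_pos());X=lambda:(np.array(ctrl.current_tool_pos())[:2]-F)@n+.0135
ctrl.move_l([q[0],q[1],.04]);ctrl.move_l([*(q[:2]+.05*n),.04],vel=.08)
g=np.array([*(q[:2]+.075*n),.04])
c=ctrl.move_l(g,vel=.01,contact_N=3);print('touch',c,X(),ctrl.current_contact_force())
c=ctrl.move_l(g,vel=.01,contact_N=20);print('push',c,X(),ctrl.current_contact_force())
ctrl.move_l([*q[:2],.04],vel=.08);ctrl.move_l([*q[:2],.2]);ctrl.sleep(.2);print(ctrl.current_t())
cv2.imwrite('pics/side4.png',cv2.resize(ctrl.read_camera('side')[150:300,220:370],None,fx=4,fy=4,interpolation=cv2.INTER_CUBIC))
E
```

```text
touch True -0.0896508939911531 [-0.18734956  0.03204418 -0.83148153]
push True -0.08980121979747178 [-2.52987569 -0.76431383  1.46540299]
33.1917
```

View pics/side4.png

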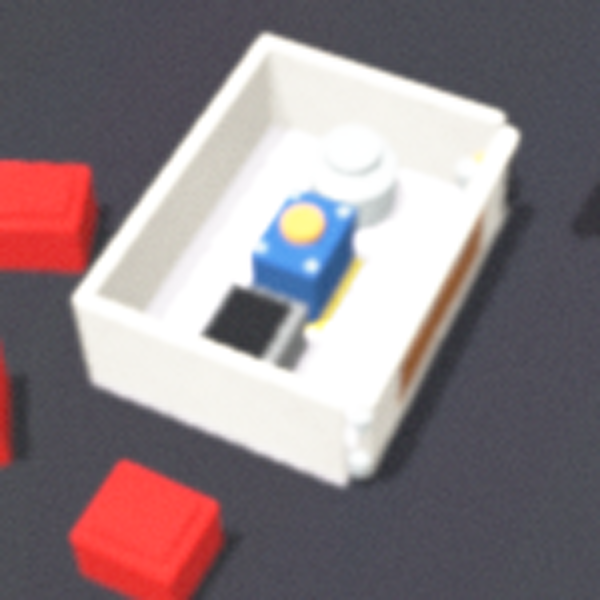

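In this side crop the gate lies flush along the front, with its outer free-edge corner at (515,130). The housing is upright with its boss at (302,224), and the relay (250,320) and pump (355,170) are standing. The 3 N touch and the 20 N push met the panel at the same place within 0.2 mm, so it is seated and stayed so by itself. I'm handing in.

```bash
python3 - <<'E'
from h import *
b=onz('side',[[220+302.5/4-.5,150+224.5/4-.5]],.064)[0];print((b[:2]-F).round(4),ctrl.current_contact_force(),ctrl.current_t())
ctrl.sign_off()
E
```

```text
[-0.0006  0.0041] [-0.14544436  0.39206547 -0.59349846] 33.2417
the job is handed in; nothing more can be done
```

The housing now stands on the yellow-framed place and the gate is shut on its catch. I handed the job in at 33.2 s of the allowed 53 s; no verdict was reported.

- **Housing:** I gripped it across its x faces (about 44 mm), lowered it to contact at the expected floor height and let it go. Its boss measures (-0.6, +4.1) mm from the frame centre, against the 18 mm limit. The side view reads about 3 mm higher in y than the top view, so the real error is probably smaller.
- **Gate:** I pushed it along its arc with the shut fingers until a 20 N stop, then backed off. A second touch at 3 N and push at 20 N met the panel within 0.2 mm of each other, and within 0.4 mm of the first stop, so it stayed seated by itself. The last side picture shows it flush.
- **Other parts:** The relay and pump look upright and in place in the last side picture. I never worked near the jar or the screwdriver, but did not re-measure either at the end.
- **Checks that failed or disagreed:**
  - The first light touch on the open gate never registered, because it swung away too easily, so I used the nominal finger half-thickness of 13.5 mm.
  - The panel face then read at about -89.5 mm against the nominal -92 mm. I put that down to the assumed finger thickness and calibration, because the touch and push positions repeated.
  - The arm blocked the top view of the shut gate, so that check rests on the side view and the touch test.

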